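Work the pedal of the jeweller's stamping press

TASK

A brass blank is waiting in the stamping press on the jewellery bench, the taller machine with the round ram under a thick overhanging head. Press that machine's pedal from above all the way down to its stop, hold it there for a good second, then let it come back up fully and take the gripper away. Leave the pedal of the other machine, the low wide sheet shear, alone.

Things in the scene. Friction and masses are not known exactly. Their poses are not given: they have to be found in the camera images.
- press_pad (a point): Top centre of the stamping press's pedal plate: ribbed steel, 60 mm long, 70 wide, 7 thick, on the machine's robot side. 71 mm above the bench when up (plate sloping 0.28 rad, free end high), 35 mm when on its stop; it swings on a 130 mm radius, shifting 5 mm away from the machine. Axes when up: z up, x level towards the machine (within 0.4 rad of world x), y along the hinge; they turn with the pedal.
- press_pedal (a joint): Pedal hinge of the press, rad: 0 up, 0.28 on its stop. A spring lifts it when let go; at the plate centre it takes about 4 N to start, 9 N at the stop. The press is a green C-frame 60 mm wide and 200 tall (ram knob to 260) on a fixed base 320 by 100 mm; behind the plate centre its 54 mm tall hinge ears begin at 105 mm, its head (underside 158 mm up) at 140 mm.
- shear_pad (a point): The same point, with the same axes, on the pedal of the sheet shear, whose base and pedal are like the press's. The shear is a low wide green bed, 170 mm wide and 130 mm tall, with a long level blade beam between two posts. The machines stand side by side, pads at least 180 mm apart, and may change places.
- shear_pedal (a joint): Pedal hinge of the shear, rad: 0 up, 0.28 on its stop, same spring. Not to be pressed.

How it is judged (in metres and radians):
On the way:
1. the press's pedal is held down on its stop (within 0.04 rad, 5 mm at the plate) for 0.6 s (value of joint press_pedal above 0.24 rad), for 0.6 s.
At the end, for the whole second after the job is handed in: The press's pedal has been held on its stop and is back up (joint below 0.05 rad); the shear's pedal is up too (below 0.05 rad) (value of joint each of press_pedal, shear_pedal below 0.05 rad); the robot touches nothing.
It fails at once if the shear's pedal is pressed (more than 0.08 rad, about 10 mm at the plate) (value of joint shear_pedal above 0.08 rad).
It also fails if it takes over 26 s, if anything falls off the work surface, if the arm or the gripper's body presses on something with over 40 N, if the wrist force passes 120 N, or if a joint passes its speed limit or range.

ROBOT

A 6-joint arm with a two-finger parallel gripper is mounted at the origin on the work surface. World frame = base frame: x ahead of the robot, y to its left, z up, the work surface at z = 0. Lengths are in mm, angles in rad, forces in N, time in s.
With the tool pointing down it reaches from about 325 to 775 mm from the base axis. Payload 9.3 kg.
Tool frame: the origin (TCP) lies midway between the tips of the shut fingers; the grasp point (between the pads) lies 19 mm behind it (arm.pinch_z is the z of the grasp point in the tool frame, in mm); z points along the fingers, y is the direction in which the jaws open and shut (so a half turn about z gives the same grasp; the last joint's range is limited). The gripper opens to 85 mm and grips with 20 to 120 N. Pads are 22 mm wide; open, the fingers measure 114 mm over their backs; the gripper's body (76 mm by 85 mm) begins 54 mm behind the grasp point. The pads swing forward as they close: fully open they stand 13 mm farther back than shut.
Start: joints at [0.981, 0.259, 0.021, 1.334, 0, 1.418], TCP at [232.674, 498.357, 231.279] pointing down, gripper open.
Joint ranges: [-3.04, 3.04], [-0.91, 1.82], [-1.04, 1.36], [-1.92, 1.95], [-1.52, 1.45], [-3.14, 3.14]. Speed limits (rad/s): [2.22, 2.22, 2.79, 3.14, 3.14, 3.14].

INTERFACE

Orientations are given as a unit quaternion [w, x, y, z].
In Python, from workcell import arm gives the robot as it stands. The module is installed in compiled form; this text tells all that it offers.
- The arm moves only by the tool apply_moves, never from a script. Its argument "increments" is a list of rows, each an object with "dp": the shift along the tool's x, y, z in units of 30 mm (1.0 is 30 mm), a list of three; "roll": the turn about the tool's z in units of 5 degrees (1.0 is 5 degrees); "claw": the gripper's target within -1 to 1 (shut at 1, half-way at 0, fully open at -1). A call has 1 to 10 rows; each row is the pose to reach, as a shift and turn from the pose measured when the call began, along the tool's axes at that moment; what a row does not reach only later rows make up. A row lasts 1/12 s, in which the tool goes at most 41.7 mm and 7.16 degrees, less where a joint would pass 70% of its speed; a pose out of reach is approached as far as the arm can. A call with a gripper value outside its range is refused whole. The fingers move at their own pace and stop on an object; the grip force is fixed at half the most. Time passes only in rows, so rows that repeat a pose let the fingers close. It gives the time, the measured TCP pose, the force and the opening at its end, in the units of the state.
- arm.get_state(): the state, without advancing time (a new reading comes with each control period).
- arm.camera(name): name is "side" or "top" or "wrist"; returns a dict with "image" (420x560x3 uint8, red, green, blue), "mtx" (3x3 intrinsics, pixels), "R" (3x3) and "t" (3): a world point X has camera coordinates R X + t. Camera axes: x right, y down, z forward; pixel columns grow to the right and rows downward; lengths in mm; the calibration is good to about 2 mm. The wrist camera is an equidistant fisheye: a pixel r from the principal point sees the ray r / f radians off the axis. A picture is of the moment at which its call begins. There is no depth.
- arm.sign_off(): hands the job in, once; it reports no verdict.
The state is a dict: "t": time; "joints": joint angles; "qvel": joint speeds; "tau": joint torques, N m; "ee_pos": TCP position; "eef_rot": TCP orientation; "contact_force": force on the tool from outside, world axes, zero at the start; "moment": the same for the moment, N m; "gripper_width": finger opening in mm.
Only numpy, scipy, OpenCV 4.12 (cv2) and the standard library are available. Lean on these libraries where they do the work, as an engineer would, in place of code of your own. Each camera call takes 0.05 s, during which the arm holds its last target.

## Working session

There is one attempt and no reset: what is moved stays moved. The work goes in short steps, Python scripts to look and compute and a tool call to move; the robot and the scene stay as the last step left them, time stands still between calls to the robot, and variables do not carry over. Pictures are saved under pics/ and viewed, and the job is handed in when it is done.

Besides the shell and the picture viewer there is one more tool, called after "Call:" as name(argument=value, ...), one argument or row to a line, values as JSON. apply_moves: Moves the arm, as the interface text tells. Its arguments: {"type":"object","properties":{"increments":{"type":"array"}},"required":["increments"]}

```bash
mkdir -p pics; python3 - <<'E'
from workcell import arm
import cv2, numpy as np
for n in("side","top","wrist"):
    c=arm.camera(n); cv2.imwrite(f"pics/{n}0.png",c["image"][:,:,::-1])
    np.savez(f"{n}0.npz",**c)
    print(n,c["mtx"].round(1).tolist(),c["R"].round(3).tolist(),c["t"].round(1).tolist())
print(arm.get_state())
E
```

```text
side [[523.7, 0.0, 276.3], [0.0, 523.7, 200.4], [0.0, 0.0, 1.0]] [[0.793, -0.609, -0.016], [-0.456, -0.577, -0.678], [0.404, 0.545, -0.735]] [-484.0, 328.2, 990.4]
top [[420.9, 0.0, 276.3], [0.0, 420.9, 209.2], [0.0, 0.0, 1.0]] [[-0.002, -1.0, 0.029], [-0.996, -0.001, -0.092], [0.092, -0.029, -0.995]] [-25.3, 615.8, 888.1]
wrist [[325.2, 0.0, 279.8], [0.0, 325.2, 204.0], [0.0, 0.0, 1.0]] [[0.423, 0.906, -0.0], [0.869, -0.405, 0.285], [0.258, -0.121, -0.959]] [-548.2, -37.3, 379.7]
{'t': 0.15, 'joints': array([ 9.81388682e-01,  2.59090291e-01,  2.09765711e-02,  1.33370253e+00,
       -9.47673076e-06,  1.41820933e+00]), 'qvel': array([ 1.51792858e-03, -2.12100874e-03,  3.11572082e-03,  2.49547896e-03,
        1.08373165e-03, -8.48742904e-06]), 'tau': array([ 3.56595323e-03, -5.55970180e+01,  3.44661212e+01,  1.13661418e-02,
       -1.81547207e-04,  2.30857722e-06]), 'ee_pos': array([232.57472421, 498.19249389, 230.80608151]), 'eef_rot': array([-1.80468298e-04,  2.16677956e-01,  9.76243004e-01, -4.76985438e-04]), 'contact_force': array([-0.41391712, -0.32612491,  0.53905008]), 'moment': array([-0.04441351, -0.02604671, -0.01442171]), 'gripper_width': 85.62097808416624}
```

View pics/side0.png

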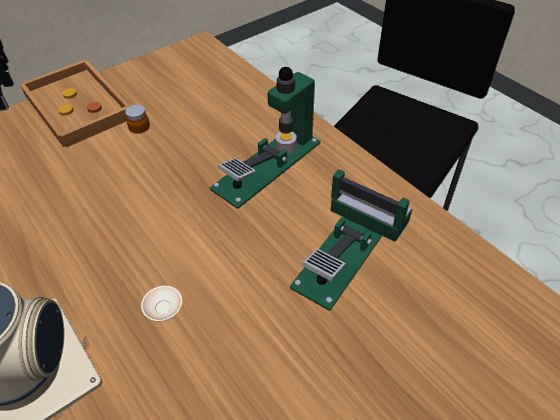

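View pics/top0.png

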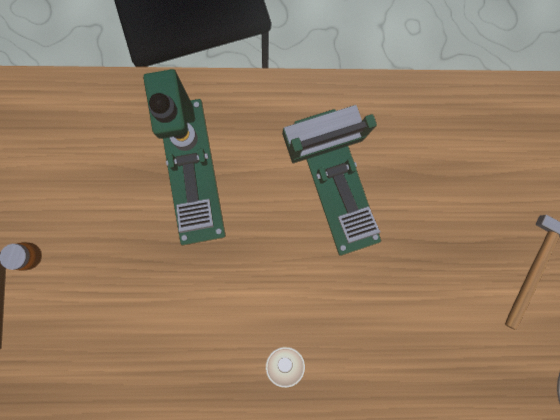

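View pics/wrist0.png

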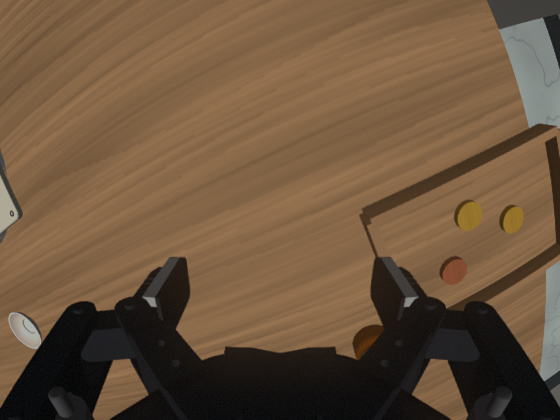

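The press is the left machine in the top view, with its plate at about (195,215) there and (237,168) in the side view. The shear's plate is at (359,225) in the top view and (324,264) in the side view. The wrist camera sees neither machine.

```bash
cat > h.py <<'E'
import numpy as np, cv2
def ray(c,u,v):
    d=c["R"].T@np.linalg.inv(c["mtx"])@np.array([u,v,1.]); return -c["R"].T@c["t"],d
def onz(c,u,v,z):
    o,d=ray(c,u,v); return o+d*(z-o[2])/d[2]
def plate(c,box):
    u0,v0,u1,v1=box
    im=c["image"][v0:v1,u0:u1]; hsv=cv2.cvtColor(im,cv2.COLOR_RGB2HSV)
    m=((hsv[...,1]<60)&(hsv[...,2]>115)).astype(np.uint8)
    m=cv2.morphologyEx(m,cv2.MORPH_CLOSE,np.ones((5,5),np.uint8))
    cs,_=cv2.findContours(m,cv2.RETR_EXTERNAL,cv2.CHAIN_APPROX_NONE)
    k=max(cs,key=cv2.contourArea); r=cv2.minAreaRect(k)
    return np.array(r[0])+[u0,v0],r,cv2.boxPoints(r)+[u0,v0],m
E
python3 - <<'E'
from h import *
S=dict(np.load("side0.npz"));T=dict(np.load("top0.npz"))
for n,bt,bs in(("press",(165,190,225,240),(210,150,262,185)),("shear",(330,200,390,245),(292,240,355,284))):
    ct,rt,qt,mt=plate(T,bt); cs,rs,qs,ms=plate(S,bs)
    print(n,ct,rt[1],cs,rs[1]); print(" z71",onz(T,*ct,71).round(1),onz(S,*cs,71).round(1))
    print(" top corners",[onz(T,*q,71)[:2].round(0).tolist() for q in qt])
    P=[c["mtx"]@np.c_[c["R"],c["t"]] for c in(T,S)]
    X=cv2.triangulatePoints(P[0],P[1],ct.reshape(2,1),cs.reshape(2,1)); print(" tri",(X[:3]/X[3]).ravel().round(1))
# base outline of press: green mask
hsv=cv2.cvtColor(T["image"],cv2.COLOR_RGB2HSV)
# ear bolts/base bolts approx front pair (184,238),(219,231) and rear (197,104)
for p in((184,238),(219,231),(197,104),(181,159),(206,157),(343,248),(375,237)): print(p,onz(T,*p,12).round(0),onz(T,*p,50).round(0))
v=np.hstack([cv2.resize(T["image"][60:260,130:400],None,fx=2.9,fy=2.9,interpolation=2)]);cv2.imwrite("pics/topz.png",v[:,:,::-1])
cv2.imwrite("pics/sidez.png",cv2.resize(S["image"][50:250,190:350],None,fx=3,fy=3,interpolation=2)[:,:,::-1])
E
```

```text
press [194.48554802 219.15607071] (36.645782470703125, 34.21287155151367) [235.27941132 168.13235283] (33.59306716918945, 18.17707061767578)
 z71 [591.2 144.3  71. ] [599.4 146.   71. ]
 top corners [[623.0, 185.0], [634.0, 116.0], [559.0, 104.0], [549.0, 172.0]]
 tri [593.9 141.4  77.6]
shear [359.75000191 226.75000381] (33.520145416259766, 34.46883010864258) [322.70000267 263.59999847] (39.35479736328125, 21.913463592529297)
 z71 [ 575.4 -198.1   71. ] [ 580.  -196.2   71. ]
 top corners [[597.0, -153.0], [620.0, -222.0], [554.0, -243.0], [531.0, -174.0]]
 tri [ 576.7 -198.    75.4]
(184, 238) [554. 176.  12.] [553. 169.  50.]
(219, 231) [569. 100.  12.] [568.  96.  50.]
(197, 104) [856. 153.  12.] [842. 146.  50.]
(181, 159) [730. 186.  12.] [721. 178.  50.]
(206, 157) [734. 131.  12.] [726. 125.  50.]
(343, 248) [ 531. -173.   12.] [ 531. -166.   50.]
(375, 237) [ 556. -245.   12.] [ 555. -235.   50.]
```

View pics/topz.png

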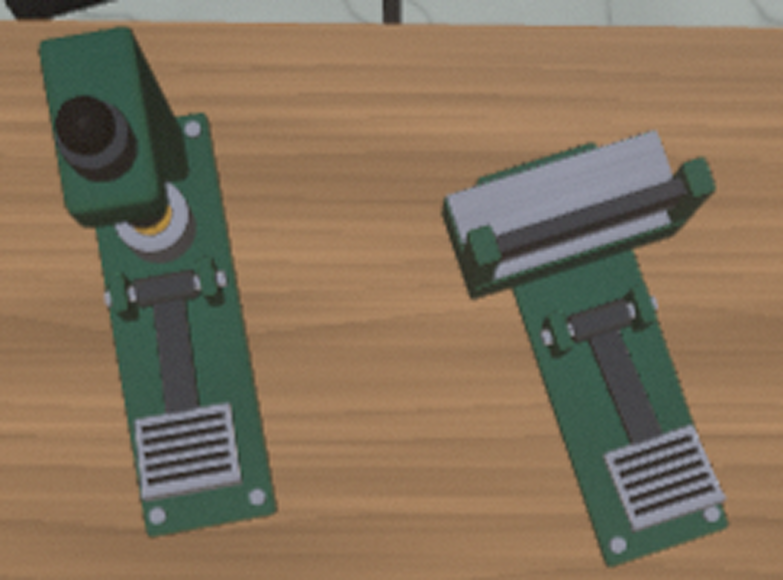

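```bash
python3 - <<'E'
from h import *
S=dict(np.load("side0.npz"));T=dict(np.load("top0.npz"))
q=[(130+a/2.9,60+b/2.9) for a,b in((135,420),(230,404),(240,482),(142,498))]
w=np.array([onz(T,u,v,z) for (u,v),z in zip(q,(62,62,79,79))]);print(w.round(0),w.mean(0).round(1))
print([np.linalg.norm(w[i]-w[(i+1)%4]).round(0) for i in range(4)])
h=w[0]+w[3]-w[1]-w[2];print("hinge yaw",np.degrees(np.arctan2(h[1],h[0]))-90)
E
```

```text
[[622. 183.  62.]
 [633. 116.  62.]
 [576. 106.  79.]
 [565. 174.  79.]] [599.2 144.7  70.5]
[np.float64(69.0), np.float64(61.0), np.float64(69.0), np.float64(60.0)]
hinge yaw 9.537031029106359
```

View pics/sidez.png

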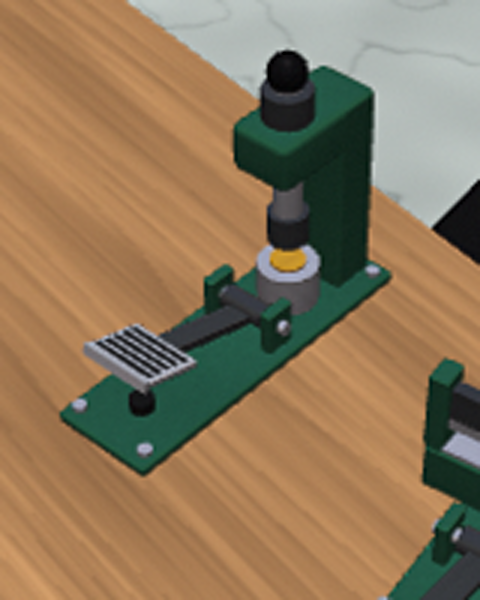

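Call:
apply_moves(
  increments=[
    {"dp":[-0.6,-0.2,0],"roll":-0.5,"claw":1},
    {"dp":[-1.6,-0.55,0],"roll":-1.2,"claw":1},
    {"dp":[-2.7,-0.93,0],"roll":-2,"claw":1},
    {"dp":[-3.8,-1.3,0],"roll":-2.8,"claw":1},
    {"dp":[-4.9,-1.7,0],"roll":-3.6,"claw":1},
    {"dp":[-6.0,-2.1,0],"roll":-4.4,"claw":1},
    {"dp":[-7.1,-2.45,0],"roll":-5.2,"claw":1},
    {"dp":[-8.2,-2.8,0],"roll":-6,"claw":1},
    {"dp":[-9.2,-3.2,0],"roll":-6.6,"claw":1},
    {"dp":[-10,-3.45,0],"roll":-7,"claw":1},
  ],
)

```text
t: 0.98
ee_pos: [461.9, 275.5, 230.7]
eef_rot: [-0.0, -0.088, 0.996, -0.001]
contact_force: [0.5, 0.6, 0.2]
gripper_width: 0.1
```

The side crop shows the pedal plate clear, with its centre at about (236,168) in the full picture and the hinge ears well behind it. In the top view the plate measures 69 x 60 mm, as given. Its centre is (599,145) and its yaw 9.5°.

Call:
apply_moves(
  increments=[
    {"dp":[-0.6,-0.8,0.2],"roll":0,"claw":1},
    {"dp":[-1.2,-1.7,0.6],"roll":0,"claw":1},
    {"dp":[-1.8,-2.6,1.1],"roll":0,"claw":1},
    {"dp":[-2.4,-3.4,1.7],"roll":0,"claw":1},
    {"dp":[-3.0,-4.2,2.3],"roll":0,"claw":1},
    {"dp":[-3.4,-4.7,2.8],"roll":0,"claw":1},
    {"dp":[-3.6,-5.0,3.2],"roll":0,"claw":1},
    {"dp":[-3.64,-5.08,3.4],"roll":0,"claw":1},
    {"dp":[-3.64,-5.08,3.4],"roll":0,"claw":1},
  ],
)

```text
t: 1.73
ee_pos: [595.2, 144.1, 127.1]
eef_rot: [-0.002, -0.087, 0.996, -0.001]
contact_force: [-0.7, -0.2, -0.2]
gripper_width: 0.3
```

```bash
python3 - <<'E'
from workcell import arm
import cv2, numpy as np
a=[]
for n in("side","top"):
    c=arm.camera(n); i=c["image"][40:260,150:360] if n=="side" else c["image"][60:260,130:340]
    a.append(cv2.resize(i,(380,380),interpolation=2))
cv2.imwrite("pics/m1.png",np.hstack(a)[:,:,::-1])
s=arm.get_state();print(s["ee_pos"],s["eef_rot"],s["contact_force"])
E
```

```text
[595.36059136 145.20587665 129.23290041] [-5.02247613e-04 -8.81891122e-02  9.96103510e-01 -4.75258621e-04] [-0.3471864   0.14181333 -0.9990875 ]
```

View pics/m1.png

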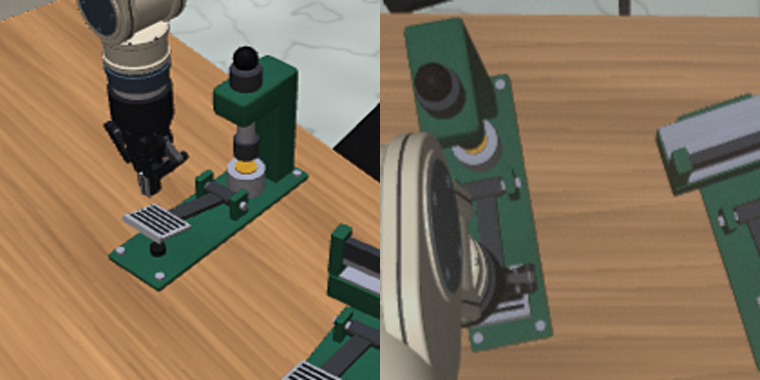

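Left panel (side view): the closed finger tips hang above the plate at about (150,190). Right panel (top view): the gripper covers the plate at about (505,300), clear of the head and ears. Next I descend until contact.

Call:
apply_moves(
  increments=[
    {"dp":[0,0,0.5],"roll":0,"claw":1},
    {"dp":[0,0,1.0],"roll":0,"claw":1},
    {"dp":[0,0,1.4],"roll":0,"claw":1},
    {"dp":[0,0,1.7],"roll":0,"claw":1},
    {"dp":[0,0,1.9],"roll":0,"claw":1},
    {"dp":[0,0,2.1],"roll":0,"claw":1},
    {"dp":[0,0,2.3],"roll":0,"claw":1},
    {"dp":[0,0,2.3],"roll":0,"claw":1},
  ],
)

```text
t: 2.5
ee_pos: [595.2, 145.5, 59.9]
eef_rot: [-0.0, -0.088, 0.996, -0.0]
contact_force: [-0.5, 2.4, 3.5]
gripper_width: -0.3
```

Call:
apply_moves(
  increments=[
    {"dp":[0,0,0.15],"roll":0,"claw":1},
    {"dp":[0,0,0.3],"roll":0,"claw":1},
    {"dp":[0,0,0.45],"roll":0,"claw":1},
    {"dp":[0,0,0.6],"roll":0,"claw":1},
    {"dp":[0,0,0.7],"roll":0,"claw":1},
    {"dp":[0,0,0.75],"roll":0,"claw":1},
    {"dp":[0,0,0.75],"roll":0,"claw":1},
  ],
)

```text
t: 3.08
ee_pos: [594.7, 145.4, 37.0]
eef_rot: [-0.001, -0.088, 0.996, -0.0]
contact_force: [-3.6, 0.4, 6.5]
gripper_width: -0.3
```

Call:
apply_moves(
  increments=[
    {"dp":[0,0,0.04],"roll":0,"claw":1},
    {"dp":[0,0,0.08],"roll":0,"claw":1},
    {"dp":[0,0,0.1],"roll":0,"claw":1},
    {"dp":[0,0,0.1],"roll":0,"claw":1},
  ],
)

```text
t: 3.42
ee_pos: [594.7, 145.4, 34.9]
eef_rot: [-0.001, -0.088, 0.996, -0.0]
contact_force: [-6.1, 0.1, 12.1]
gripper_width: 0.0
```

```bash
python3 - <<'E'
from workcell import arm
import cv2
c=arm.camera("side"); cv2.imwrite("pics/m2.png",cv2.resize(c["image"][40:260,150:360],(600,600),interpolation=2)[:,:,::-1])
s=arm.get_state();print(s["ee_pos"],s["contact_force"])
E
```

```text
[594.74378162 145.38876887  34.85864883] [-5.05786886 -0.54359193 11.96000825]
```

View pics/m2.png

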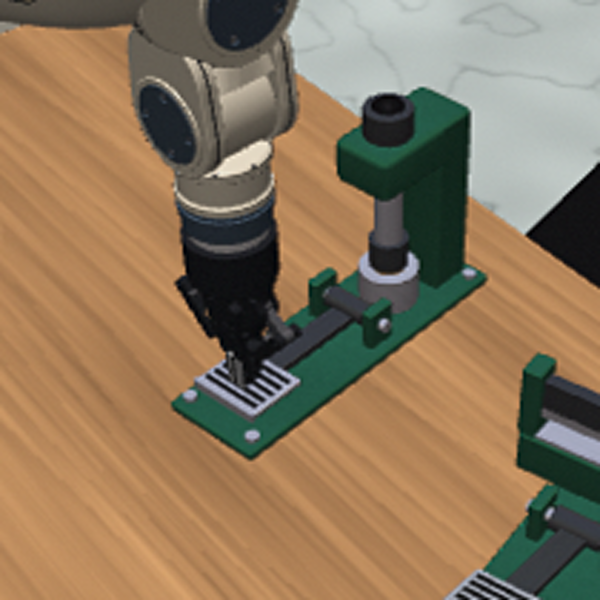

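The plate at about (247,388) is now level and the ram is down on the blank at about (388,255). The force of 12 N is just past the 9 N expected at the stop. I'll push slightly more to confirm the stop, then hold.

Call:
apply_moves(
  increments=[
    {"dp":[0,0,0.04],"roll":0,"claw":1},
    {"dp":[0,0,0.07],"roll":0,"claw":1},
    {"dp":[0,0,0.07],"roll":0,"claw":1},
    {"dp":[0,0,0.07],"roll":0,"claw":1},
    {"dp":[0,0,0.07],"roll":0,"claw":1},
    {"dp":[0,0,0.07],"roll":0,"claw":1},
    {"dp":[0,0,0.07],"roll":0,"claw":1},
    {"dp":[0,0,0.07],"roll":0,"claw":1},
    {"dp":[0,0,0.07],"roll":0,"claw":1},
    {"dp":[0,0,0.07],"roll":0,"claw":1},
  ],
)

```text
t: 4.3
ee_pos: [594.8, 145.4, 34.5]
eef_rot: [0.0, -0.088, 0.996, -0.0]
contact_force: [-7.9, -0.6, 20.2]
gripper_width: 0.3
```

Now at z 34.5 with force rising steeply to 20 N, so the pedal is on its stop. I'll hold a little longer, then let it up.

Call:
apply_moves(
  increments=[
    {"dp":[0,0,0.02],"roll":0,"claw":1},
    {"dp":[0,0,0.02],"roll":0,"claw":1},
    {"dp":[0,0,0.02],"roll":0,"claw":1},
    {"dp":[0,0,0.02],"roll":0,"claw":1},
    {"dp":[0,0,0.02],"roll":0,"claw":1},
    {"dp":[0,0,0.02],"roll":0,"claw":1},
    {"dp":[0,0,0.02],"roll":0,"claw":1},
    {"dp":[0,0,0.02],"roll":0,"claw":1},
  ],
)

```text
t: 4.97
ee_pos: [594.7, 145.4, 34.8]
eef_rot: [0.0, -0.088, 0.996, -0.0]
contact_force: [-5.8, 0.1, 13.2]
gripper_width: 0.2
```

Call:
apply_moves(
  increments=[
    {"dp":[0,0,-0.2],"roll":0,"claw":1},
    {"dp":[0,0,-0.5],"roll":0,"claw":1},
    {"dp":[0,0,-0.8],"roll":0,"claw":1},
    {"dp":[0,0,-1.1],"roll":0,"claw":1},
    {"dp":[0,0,-1.5],"roll":0,"claw":1},
    {"dp":[0,0,-2.0],"roll":0,"claw":1},
    {"dp":[0,0,-2.6],"roll":0,"claw":1},
    {"dp":[0,0,-3.3],"roll":0,"claw":1},
    {"dp":[0,0,-4.0],"roll":0,"claw":1},
    {"dp":[0,0,-4.6],"roll":0,"claw":1},
  ],
)

```text
t: 5.8
ee_pos: [594.1, 145.3, 174.2]
eef_rot: [0.0, -0.088, 0.996, -0.0]
contact_force: [0.5, 0.0, 0.4]
gripper_width: 0.2
```

Call:
apply_moves(
  increments=[
    {"dp":[0.5,0,-0.4],"roll":0,"claw":1},
    {"dp":[1.2,0,-0.8],"roll":0,"claw":1},
    {"dp":[2.0,0,-1],"roll":0,"claw":1},
    {"dp":[2.6,0,-1],"roll":0,"claw":1},
    {"dp":[3,0,-1],"roll":0,"claw":1},
    {"dp":[3,0,-1],"roll":0,"claw":1},
    {"dp":[3,0,-1],"roll":0,"claw":1},
  ],
)

```text
t: 6.38
ee_pos: [505.2, 129.4, 204.7]
eef_rot: [0.0, -0.088, 0.996, -0.0]
contact_force: [0.7, -0.4, 0.3]
gripper_width: 0.1
```

```bash
python3 - <<'E'
from workcell import arm
import cv2
c=arm.camera("side"); cv2.imwrite("pics/m3.png",cv2.resize(c["image"][40:310,150:420],(600,600),interpolation=2)[:,:,::-1])
s=arm.get_state();print(s["t"],s["ee_pos"],s["contact_force"],abs(s["qvel"]).max())
E
```

```text
6.4333 [505.82252568 129.47175404 204.42529644] [ 0.85473419  1.53082089 -0.75501599] 0.018954174147021052
```

View pics/m3.png

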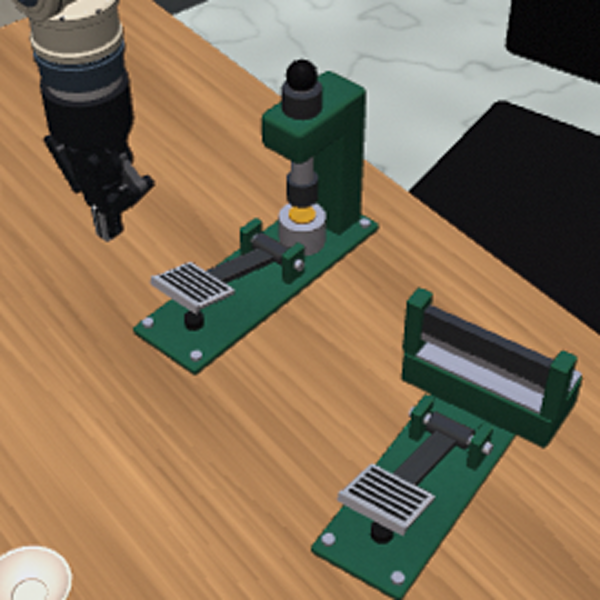

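The press pedal (plate at about (192,285)) is back up and the ram is raised. The shear pedal at about (387,497) is also up, and the gripper is clear at (105,220).

```bash
python3 -c "
from workcell import arm
print(arm.sign_off())"
```

```text
the job is handed in; nothing more can be done
None
```

I pressed the stamping press's pedal down to its stop with the closed fingers, held it there for over 1.5 s, let it come back up, and moved the gripper away. I handed the job in at about 6.4 s of the 26 s allowed; no verdict was reported.

- **Finding the pad:** I put its centre at (599, 145, 71) mm. The corners measured in the top view gave a plate of 69 x 60 mm against the 70 x 60 given. The side view agreed to about 1 mm. My first colour mask in the top view also caught a base bolt and read about 8 mm off in x, so I didn't use it.
- **On the stop:** the fingertips stood at 34.5–34.9 mm against the 35 mm expected. The vertical force was 12–20 N, rising steeply over a fraction of a millimetre. A picture showed the plate level and the ram down.
- **At the end:** the last picture shows both pedals up and the gripper clear of everything. The shear was never touched. The force readings were about 1 N of noise.

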